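# Shake a sample at the held top setting

## Robot

A 7-joint arm with a two-finger parallel gripper is mounted at the origin on a cart in front of the work surface, level with it; the furniture and walls round the work are solid. World frame = base frame: x ahead of the robot, y to its left, z up, the work surface at z = 0. Lengths are in m, angles in rad, forces in N, time in s.
With the tool pointing down it reaches from about 0.425 to 0.825 m from the base axis. Payload 3.6 kg.
Tool frame: the origin (TCP) lies on the centre line of the jaws, within the pads' length; the fingertips stand 25 mm ahead of it and the grasp point (between the pads) lies 6 mm ahead of it; z points along the fingers, x is the direction in which the jaws open and shut, and the axes are right-handed (so a half turn about z gives the same grasp; the last joint's range is limited). The gripper opens to 93 mm and grips with 3 to 60 N. Pads are 15 mm wide; open, the fingers measure 128 mm over their backs; the gripper's body (75 mm by 188 mm) begins 65 mm behind the grasp point.
Start: joints at [1.169, 0.615, -0.013, 1.423, 0.008, 1.103, -0.04], TCP at [0.238, -0.605, 0.244] pointing down, gripper open.
Joint ranges: [-3.12, 3.12], [-0.3, 2.06], [-1.34, 1.32], [0.26, 2.42], [-1.36, 4.5], [0.01, 1.98], [-2.84, 2.84]. Speed limits (rad/s): [2.79, 2.79, 3.14, 3.14, 3.14, 3.14, 3.14].

## Interface

Orientations are given as a unit quaternion [x, y, z, w].
In Python, from bench import manip gives the robot as it stands. The module is installed in compiled form; this text tells all that it offers.
- The arm moves only by the tool servo_tool, never from a script. Its argument "moves" is a list of rows, each a list of 6 numbers: the shift along the tool's x, y, z in cm, then the turn, a rotation vector about the tool's x, y, z in degrees. A call has 1 to 12 rows; each row shifts and turns the commanded pose from where the row before left it, along the tool's axes as they then stand; what a row does not reach is not made up. A row lasts 1/8 s, in which the tool goes at most 62.5 mm and 10.7 degrees, less where a joint would pass 70% of its speed; a pose out of reach is approached as far as the arm can. A call with a gripper value outside its range is refused whole. "gripper" is the closure in counts, from 0 (fully open) to 255 (shut), set as the call begins (left out, the last holds). The fingers move at their own pace and stop on an object; "grip_force" is the grip in N (left out, the last holds). Time passes only in rows, so rows that do not move let the fingers close. It gives the time, the measured TCP pose, the force and the opening at its end, in the units of the state.
- manip.sense(): the state, without advancing time (a new reading comes with each control period).
- manip.camera(name): name is "scene" or "side" or "wrist"; returns a dict with "img" (384x512x3 uint8, blue, green, red), "z_map" (384x512 float32, m along the optical axis (not along the pixel's ray), 0 where there is no reading), "fx", "fy", "cx", "cy" (pixels), "k1" (the pictures are not rectified: a ray, as slopes to the right and down, at radius r is drawn at 1 + k1 r^2 times it, then the intrinsics apply), "xyz" and "rotation" of the camera in the world; the wrist camera has in their place "mount" (4x4, takes a point from camera to tool coordinates, whose origin is the TCP and whose axes are the tool frame's). Camera axes: x right, y down, z forward; pixel columns grow to the right and rows downward; lengths in m; the calibration is good to about 2 mm. A picture is of the moment at which its call begins: read the wrist's pose just before it.
- manip.finish_job(): hands the job in, once; it reports no verdict.
The state is a dict: "time_s": time; "joint_pos": joint angles; "joint_vel": joint speeds; "effort": joint torques, N m; "eef_pos": TCP position; "eef_rot": TCP orientation; "contact_force": force on the tool from outside, world axes, zero at the start; "ft_torque": the same for the moment, N m; "grip_width": finger opening in m.
Only numpy, scipy, OpenCV 4.12 (cv2) and the standard library are available. Lean on these libraries where they do the work, as an engineer would, in place of code of your own. Each camera call takes 0.05 s, during which the arm holds its last target.

## Task

Lift the one tall sample pot out of the bin, stand it upright in the cup of the bench shaker and let go of it. Then turn the shaker's spring-return dial clockwise, past its first two clicks to the third and last position (three pips), and hold it there against the spring for at least three seconds; finish with the fingers still holding the dial there. Leave the two short pots standing where they are in the bin.

Things in the scene. Friction and masses are not known exactly. Their poses are not given: they have to be found in the camera images.
- tall_pot: loose white plastic sample pot with a flat white snap lid, the tallest of three in the bin: 57 mm high, wall 50 mm across, lid (top 8 mm) 54 mm across; about 50 g. Origin at the centre of its underside, z up. Grasp it round the lid and upper wall
- short_pot_a: loose white sample pot of the same look but only 44 mm high, lid 46 mm across; stays in the bin. Origin at the centre of its underside
- short_pot_b: a second short pot, same as short_pot_a; stays in the bin. Origin at the centre of its underside
- bin: fixed shallow open grey bin, 170 mm (its x) by 260 mm (its y), walls 36 mm high and 4 mm thick, floor 4 mm thick. Origin under its centre on the worktop. The three pots stand in a row along its y, about 80 mm apart, in any order; no pot is more than 15 mm off the bin's y axis, so fingers that close along the bin's x have room
- shaker: fixed squat bench shaker, white-topped grey housing 150 mm (its x) by 260 mm (its y), top face 60 mm above the worktop. Origin under its centre on the worktop. The cup stands on its top at the +y end, the dial at the -y end, 130 mm apart
- cup (a point): centre of the cup's floor, on the shaker's top face (60 mm above the worktop). The cup is a dark rubber ring, 62 mm inside, 76 mm outside, 22 mm high; the pot stands loosely in it. z up
- dial_grip (a point): point on the dial's vertical axis, 85 mm above the worktop, at the height to grip. The dial is a round grey skirt 64 mm across with its top 69 mm above the worktop, and on it an upright black grip bar 56 mm long, 14 mm thick, 28 mm tall (top 97 mm above the worktop). This frame turns with the dial: its x runs along the bar towards the pointer end (white line), y across the bar's thickness, z up
- dial (a joint): angle of the dial, rad: 0 at rest (bar pointing 0.6 rad to the left of the shaker's x axis), growing clockwise seen from above; clicks (detents) at 0.4, 0.8 and 1.2, end stop at 1.26. A spring drives it back to 0 from everywhere, the clicks do not hold it. Resisting torque 0.03 N m near rest, at most about 0.12 N m near the third click
Things that resemble listed ones, but are neither listed nor needed, are in the scene too. Leave any black look-alike of the short_pot_a alone. Leave any black look-alike of the tall_pot alone.

How it is judged:
By the outcome, as a careful person would: the job done as asked, in the order asked, and still so for the second after the job is handed in, while the arm keeps its last pose, push and grip.
It also fails if it takes over 67 s, if anything falls off the work surface, if the arm or the gripper's body presses on something with over 40 N, if the wrist force passes 120 N, or if a joint passes its speed limit or range.

## Working session

There is one attempt and no reset: what is moved stays moved. The work goes in short steps, Python scripts to look and compute and a tool call to move; the robot and the scene stay as the last step left them, time stands still between calls to the robot, and variables do not carry over. Pictures are saved under pics/ and viewed, and the job is handed in when it is done.

Besides the shell and the picture viewer there is one more tool, called after "Emit:" as a command line: name --pt "numbers of a row" for each row, then --argument value for the rest. servo_tool: Moves the arm, as the interface text tells. Its arguments: {"type":"object","properties":{"moves":{"type":"array","items":{"type":"array","items":{"type":"number"}}},"gripper":{"type":"number"},"grip_force":{"type":"number"}},"required":["moves"]}

```bash
mkdir -p pics; cat > h.py <<'E'
import numpy as np, cv2
from bench import manip
from scipy.spatial.transform import Rotation as R
def rot(r):
    r=np.array(r); return r if r.shape==(3,3) else R.from_quat(r).as_matrix()
def shot(name):
    s=manip.sense(); c=manip.camera(name)
    if name=='wrist':
        M=np.eye(4); M[:3,:3]=rot(s['eef_rot']); M[:3,3]=s['eef_pos']; T=M@np.array(c['mount'])
    else:
        T=np.eye(4); T[:3,:3]=rot(c['rotation']); T[:3,3]=c['xyz']
    c['T']=T; return c
def rays(c,uv):
    uv=np.atleast_2d(np.float64(uv)); K=np.array([[c['fx'],0,c['cx']],[0,c['fy'],c['cy']],[0,0,1]])
    d=np.stack([(uv[:,0]-c['cx'])/c['fx'],(uv[:,1]-c['cy'])/c['fy']],1); u=d.copy()
    for _ in range(20): u=d/(1+c['k1']*(u**2).sum(1,keepdims=True))
    return np.c_[u,np.ones(len(u))]
def onplane(c,uv,z):
    d=rays(c,uv)@c['T'][:3,:3].T; o=c['T'][:3,3]; return o+d*((z-o[2])/d[:,2])[:,None]
def cloud(c):
    h,w=c['z_map'].shape; v,u=np.mgrid[:h,:w]
    r=rays(c,np.c_[u.ravel(),v.ravel()])*c['z_map'].reshape(-1,1)
    P=r@c['T'][:3,:3].T+c['T'][:3,3]; P[c['z_map'].ravel()==0]=np.nan
    return P.reshape(h,w,3)
E
python3 - <<'E'
from h import *
import pickle
s=manip.sense(); print({k:np.round(v,3).tolist() for k,v in s.items()})
for n in ['scene','side','wrist']:
    c=shot(n); cv2.imwrite(f'pics/{n}0.png',c['img']); pickle.dump(c,open(n+'0.pkl','wb')); print(n,np.round(c['T'],3).tolist(),c['k1'])
E
```

```text
{'time_s': 0.0, 'joint_pos': [1.17, 0.616, -0.013, 1.425, 0.008, 1.103, -0.04], 'joint_vel': [-0.001, 0.001, -0.0, 0.0, 0.0, -0.0, -0.0], 'effort': [0.0, -45.894, 0.209, -16.574, -0.061, 0.021, 0.0], 'eef_pos': [0.238, -0.604, 0.243], 'eef_rot': [0.826, -0.563, -0.001, -0.001], 'contact_force': [-0.108, 0.077, -0.329], 'ft_torque': [-0.077, 0.048, -0.013], 'grip_width': 0.093}
scene [[-0.815, -0.29, 0.502, 0.014], [-0.58, 0.419, -0.699, 0.765], [-0.007, -0.86, -0.509, 0.619], [0.0, 0.0, 0.0, 1.0]] 0.03914323379823338
side [[-0.979, -0.128, 0.155, 0.327], [-0.202, 0.623, -0.756, 1.12], [0.0, -0.772, -0.636, 0.98], [0.0, 0.0, 0.0, 1.0]] 0.05723740056573969
wrist [[0.366, -0.894, -0.258, 0.309], [-0.931, -0.352, -0.1, -0.576], [-0.001, 0.276, -0.961, 0.385], [0.0, 0.0, 0.0, 1.0]] -0.008689905218598281
```

View pics/scene0.png

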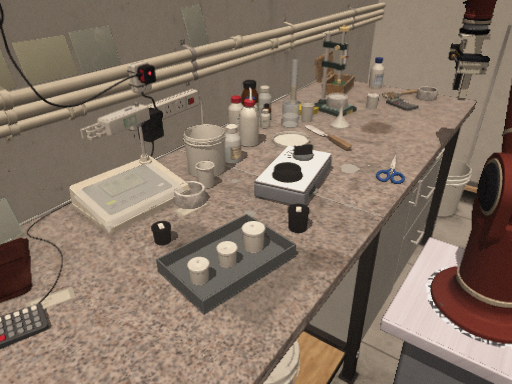

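View pics/side0.png

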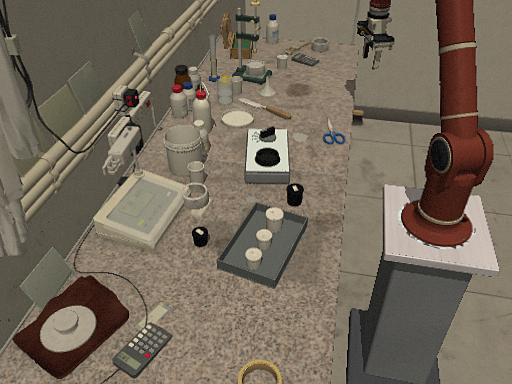

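View pics/wrist0.png

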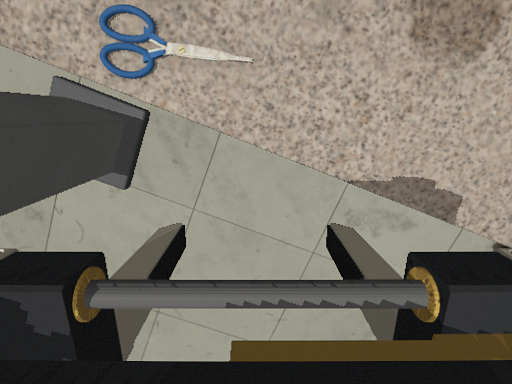

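The scene view shows three white pots in the bin, at (199,270), (227,254) and (253,236). The black look-alikes are at (161,232) and (298,217). The shaker's cup is at (288,172) and its dial at (302,151). The pot at (253,236) looks tallest, so I'll measure all three.

```bash
python3 - <<'E'
from h import *
import pickle
for n in ['scene','side']:
    c=pickle.load(open(n+'0.pkl','rb')); P=cloud(c); im=c['img'].astype(int)
    bounds={'scene':(150,310,140,310),'side':(210,320,120,290)}[n]
    x0,x1,y0,y1=bounds
    crop=cv2.resize(c['img'][y0:y1,x0:x1],None,fx=3.5 if n=='side' else 3.5,fy=3.5,interpolation=cv2.INTER_CUBIC); cv2.imwrite(f'pics/{n}crop.png',crop)
    pts={'scene':[(199,264),(227,248),(253,230),(298,208),(161,228)],'side':[(253,253),(264,236),(275,214),(294,187),(200,233)]}[n]
    for p in pts: print(n,p,np.round(P[p[1],p[0]],3))
    # white bits in the bin, height mask
    hsv=cv2.cvtColor(c['img'],cv2.COLOR_BGR2HSV); 
    z=P[...,2]
    m=np.zeros(z.shape,np.uint8); m[y0:y1,x0:x1]=1
    white=(im.min(2)>130)&(m>0)
    for lo,hi in [(.038,.056),(.056,.068)]:
        mm=((z>lo)&(z<hi)&white).astype(np.uint8)
        k,l,st,ce=cv2.connectedComponentsWithStats(mm)
        for i in range(1,k):
            if st[i,4]>25: q=P[l==i]; print(n,lo,st[i],'ctr',np.round(np.median(q,0),4),'ext',np.round((np.percentile(q,2,axis=0),np.percentile(q,98,axis=0)),3).tolist())
E
```

```text
scene (199, 264) [0.5   0.281 0.048]
scene (227, 248) [0.483 0.209 0.051]
scene (253, 230) [0.466 0.135 0.062]
scene (298, 208) [ 0.434 -0.01   0.057]
scene (161, 228) [0.663 0.232 0.044]
scene 0.038 [200 165  11   4  30] ctr [ 0.7769 -0.0549  0.0518] ext [[0.761, -0.062, 0.046], [0.787, -0.046, 0.056]]
scene 0.038 [150 168  55  34 780] ctr [0.791  0.0796 0.0469] ext [[0.705, 0.018, 0.039], [0.85, 0.148, 0.055]]
scene 0.038 [216 241  21  14 226] ctr [0.4875 0.2065 0.0493] ext [[0.468, 0.186, 0.047], [0.509, 0.227, 0.052]]
scene 0.038 [187 257  22  16 265] ctr [0.5021 0.2833 0.0493] ext [[0.483, 0.262, 0.046], [0.523, 0.302, 0.051]]
scene 0.056 [255 146  55  46 919] ctr [ 0.5597 -0.1377  0.0616] ext [[0.468, -0.291, 0.058], [0.633, -0.068, 0.064]]
scene 0.056 [150 157  17  24 238] ctr [0.8669 0.0516 0.06  ] ext [[0.831, 0.013, 0.056], [0.923, 0.094, 0.067]]
scene 0.056 [199 161  14   8  50] ctr [ 0.7756 -0.0571  0.0624] ext [[0.738, -0.066, 0.057], [0.79, -0.041, 0.068]]
scene 0.056 [242 221  23  15 263] ctr [0.4718 0.1287 0.0622] ext [[0.449, 0.103, 0.059], [0.495, 0.152, 0.064]]
side (253, 253) [0.502 0.277 0.048]
side (264, 236) [0.485 0.204 0.044]
side (275, 214) [0.468 0.127 0.062]
side (294, 187) [ 0.431 -0.015  0.056]
side (200, 233) [0.664 0.229 0.045]
side 0.038 [256 230  16  11 139] ctr [0.4862 0.2033 0.0473] ext [[0.467, 0.182, 0.044], [0.506, 0.223, 0.052]]
side 0.038 [245 248  17  13 165] ctr [0.5004 0.2797 0.0475] ext [[0.481, 0.258, 0.044], [0.521, 0.299, 0.051]]
side 0.056 [ 246  128   43   44 1100] ctr [ 0.5423 -0.1965  0.0624] ext [[0.47, -0.32, 0.058], [0.629, -0.072, 0.067]]
side 0.056 [266 207  17  13 180] ctr [0.4709 0.1237 0.0615] ext [[0.449, 0.099, 0.057], [0.493, 0.149, 0.066]]
```

View pics/scenecrop.png

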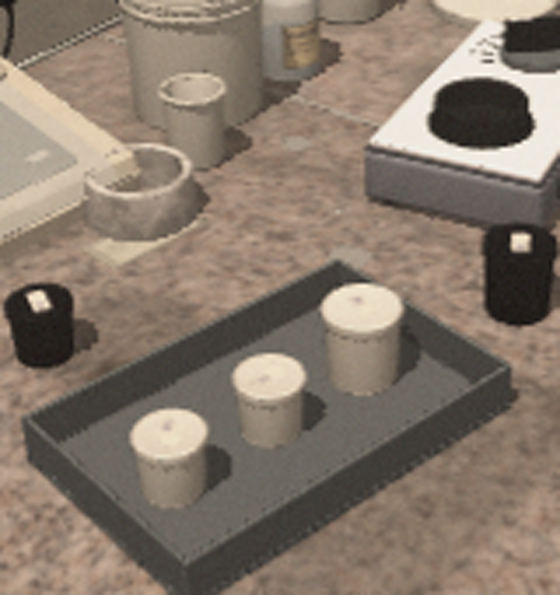

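View pics/sidecrop.png

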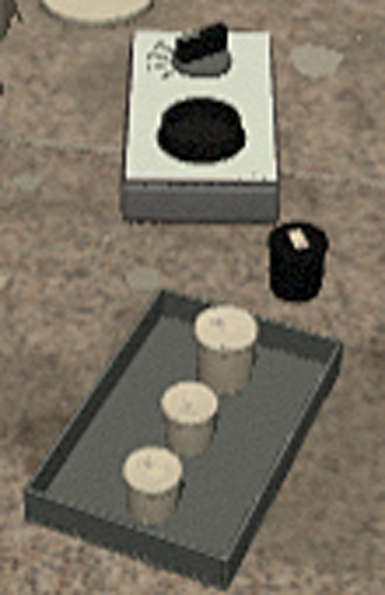

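The lid tops measure z≈0.062 for the pot at scene (253,230) / side (275,214), and ≈0.048 for the two short ones. The enlarged crops confirm it: the tall pot is the white one nearest the shaker. Next I'll measure the bin yaw, cup and dial.

```bash
python3 - <<'E'
from h import *
import pickle
for n in ['scene','side']:
    c=pickle.load(open(n+'0.pkl','rb')); P=cloud(c); im=c['img'].astype(int); x,y,z=P[...,0],P[...,1],P[...,2]
    # shaker top: white, z~.06
    m=(abs(z-.06)<.006)&(im.min(2)>120)&(y<-.03)&(y>-.36)&(x>.43)&(x<.68)
    cs,_=cv2.findContours(m.astype(np.uint8),cv2.RETR_EXTERNAL,cv2.CHAIN_APPROX_NONE); ct=max(cs,key=cv2.contourArea)[:,0]
    W=onplane(c,ct,.06)[:,:2]; r=cv2.minAreaRect(np.float32(W)); print(n,'shaker',r,np.round(cv2.boxPoints(r),3).tolist())
    # cup: dark
    m=(im.max(2)<70)&(z>.066)&(z<.09)&(abs(x-.54)<.12)&(y<-.05)&(y>-.20)
    q=P[m&(z>.077)]; 
    if len(q)>5: e=cv2.fitEllipse(np.float32(cv2.convexHull(np.float32(q[:,:2])))); print('cup',len(q),e,np.median(q[:,2]), q.min(0),q.max(0))
    m=(im.max(2)<80)&(z>.088)&(z<.105)&(y<-.18)&(y>-.36)&(x>.43)&(x<.7)
    q=P[m]; 
    if len(q)>3: print('bar',len(q),cv2.minAreaRect(np.float32(q[:,:2])),np.round(q.mean(0),3), np.round(np.median(q[:,2]),3))
    # bin rim
    m=(abs(z-.036)<.004)&(im.max(2)<110)&(y>0.02)&(y<.4)&(x>.33)&(x<.62)
    q=P[m]; r=cv2.minAreaRect(np.float32(q[:,:2])); print('bin',len(q),r,np.round(cv2.boxPoints(r),3).tolist())
    x0,x1,y0,y1={'scene':(250,340,140,205),'side':(240,295,122,190)}[n]
    cv2.imwrite(f'pics/{n}sh.png',cv2.resize(c['img'][y0:y1,x0:x1],None,fx=8,fy=8,interpolation=cv2.INTER_CUBIC))
E
```

```text
scene shaker ((0.5525839328765869, -0.19587594270706177), (0.14493891596794128, 0.25759467482566833), 10.290582656860352) [[0.4580000042915344, -0.0820000022649765], [0.5040000081062317, -0.335999995470047], [0.6470000147819519, -0.3100000023841858], [0.6010000109672546, -0.0560000017285347]]
cup 158 ((0.5405351519584656, -0.13123354315757751), (0.07122649252414703, 0.07511833310127258), 19.481107711791992) 0.08189827927943205 [ 0.5041293  -0.16722566  0.07702881] [ 0.57597176 -0.09336474  0.08573635]
bar 73 ((0.5616852045059204, -0.25798356533050537), (0.05626137554645538, 0.010596239008009434), 46.191871643066406) [ 0.562 -0.257  0.095] 0.095
bin 698 ((0.4811347424983978, 0.17355595529079437), (0.32247793674468994, 0.17259670794010162), 77.60100555419922) [[0.3619999885559082, 0.03500000014901161], [0.531000018119812, -0.0020000000949949026], [0.6000000238418579, 0.31299999356269836], [0.4309999942779541, 0.3499999940395355]]
side shaker ((0.5510188937187195, -0.20044244825839996), (0.1405038982629776, 0.2594992518424988), 10.180994033813477) [[0.45899999141693115, -0.08500000089406967], [0.5049999952316284, -0.3409999907016754], [0.6430000066757202, -0.3160000145435333], [0.597000002861023, -0.05999999865889549]]
cup 111 ((0.5385837554931641, -0.1340268850326538), (0.072818823158741, 0.0749959647655487), 17.27541732788086) 0.08248859618171767 [ 0.50323137 -0.17174088  0.07705901] [ 0.5748988  -0.09837919  0.08891143]
bar 53 ((0.5624045729637146, -0.26234662532806396), (0.055336110293865204, 0.018880225718021393), 43.76030349731445) [ 0.56  -0.261  0.095] 0.095
bin 428 ((0.4851834177970886, 0.20097139477729797), (0.2651992440223694, 0.17148008942604065), 77.23238372802734) [[0.3720000088214874, 0.09099999815225601], [0.5389999747276306, 0.05299999937415123], [0.5979999899864197, 0.3109999895095825], [0.4309999942779541, 0.3490000069141388]]
```

View pics/scenesh.png

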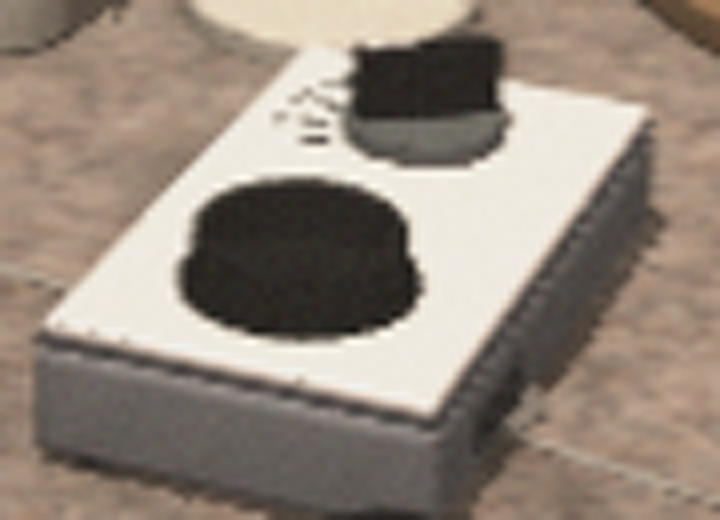

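View pics/sidesh.png

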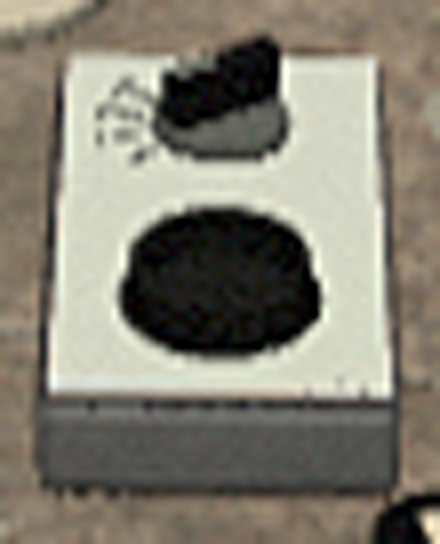

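Emit:
servo_tool --pt "-2.9 -4.7 0 0 0 0" --pt "-2.9 -4.7 0 0 0 0" --pt "-2.9 -4.7 0 0 0 0" --pt "-2.9 -4.7 0 0 0 0" --pt "-2.9 -4.7 0 0 0 0" --pt "-2.9 -4.7 0 0 0 0" --pt "-2.9 -4.7 0 0 0 0" --pt "-2.9 -4.7 0 0 0 0" --pt "0 0 0 0 0 0" --gripper 0 --grip_force 15

```text
time_s: 1.27
eef_pos: [0.5062, -0.245, 0.2433]
eef_rot: [0.83, -0.558, -0.0, -0.002]
contact_force: [-0.8, -0.4, -0.1]
grip_width: 0.0929
```

Emit:
servo_tool --pt "0 0 0 0 0 -9.3" --pt "0 0 0 0 0 -9.3" --pt "0 0 0 0 0 -9.3" --pt "0 0 0 0 0 -9.3" --pt "0 0 0 0 0 -9.3" --pt "0 0 0 0 0 -9.3" --pt "0 0 0 0 0 0"

```text
time_s: 2.15
eef_pos: [0.502, -0.2525, 0.2433]
eef_rot: [0.994, -0.113, -0.0, 0.0]
contact_force: [-0.5, 0.3, -0.0]
grip_width: 0.0929
```

```bash
cat >> h.py <<'E'
def plan(x,y,z,yaw):
    s=manip.sense(); M=rot(s['eef_rot']); p=np.array(s['eef_pos'])
    Rt=R.from_euler('z',yaw,degrees=True)*R.from_euler('x',180,degrees=True)
    print('t',round(s['time_s'],2),'pos',p.round(4),'yaw',round(np.degrees(np.arctan2(M[1,0],M[0,0])),2),'tilt',np.round(M[:,2],3),'w',round(s['grip_width'],4),'F',np.round(s['contact_force'],1))
    print('shift cm',np.round(M.T@(np.array([x,y,z])-p)*100,2),'turn deg',np.round(np.degrees((R.from_matrix(M).inv()*Rt).as_rotvec()),1))
E
python3 -c "
from h import *
plan(.46,.06,.2,-12.6)"
```

```text
t 2.15 pos [ 0.502  -0.2525  0.2433] yaw -12.94 tilt [-0.001  0.    -1.   ] w 0.0929 F [-0.5  0.3 -0. ]
shift cm [-11.09 -29.51   4.34] turn deg [ 0.   0.1 -0.3]
```

Emit:
servo_tool --pt "-1.6 -5.3 0.6 0 0 0" --pt "-1.6 -5.3 0.6 0 0 0" --pt "-1.6 -5.3 0.6 0 0 0" --pt "-1.6 -5.3 0.6 0 0 0" --pt "-1.6 -5.3 0.6 0 0 0" --pt "-1.6 -5.3 0.6 0 0 0" --pt "-1.5 -4.2 0.6 0 0 0" --pt "0 0 0 0 0 0" --pt "0 0 0 0 0 0"

```text
time_s: 3.28
eef_pos: [0.4741, 0.1231, 0.2016]
eef_rot: [0.994, -0.112, 0.0, 0.001]
contact_force: [-0.1, -1.0, 0.6]
grip_width: 0.093
```

```bash
python3 -c "
from h import *
plan(.4715,.126,.062,-12.6)
c=shot('wrist'); cv2.imwrite('pics/w1.png',c['img']); import pickle; pickle.dump(c,open('w1.pkl','wb'))
P=cloud(c); z=P[...,2]; m=((abs(z-.061)<.006)&(c['img'].min(2)>110)).astype(np.uint8)
k,l,st,ce=cv2.connectedComponentsWithStats(m)
for i in range(1,k):
  if st[i,4]>200:
    ct=max(cv2.findContours((l==i).astype(np.uint8),0,1)[0],key=len)[:,0]; W=onplane(c,ct,.061)[:,:2]
    print(st[i],ce[i],np.median(P[l==i],0).round(4),cv2.minEnclosingCircle(np.float32(W)),cv2.fitEllipse(np.float32(W)))
"
```

```text
t 3.27 pos [0.4741 0.1231 0.2016] yaw -12.88 tilt [-0.    -0.001 -1.   ] w 0.093 F [-0.1 -1.   0.6]
shift cm [-0.32 -0.24 13.96] turn deg [ 0.1 -0.  -0.3]
[ 229  163   49   50 1915] [252.97650131 187.48511749] [0.4721 0.1257 0.0617] ((0.4718814492225647, 0.12488339096307755), 0.027154896408319473) ((0.4718886613845825, 0.12484637647867203), (0.05206899717450142, 0.053416844457387924), 165.115234375)
[297 316  80  24 966] [345.70600414 331.        ] [ 0.5473 -0.0827  0.0612] ((0.530646562576294, -0.09267760813236237), 0.05048709735274315) ((0.5492919683456421, -0.08310701698064804), (0.032102081924676895, 0.11096853762865067), 85.10514831542969)
```

View pics/w1.png

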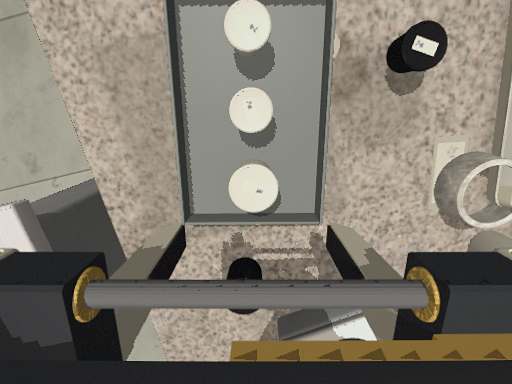

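The wrist view shows the tall pot at (253,187), with lid diameter 54 mm and centre (0.472,0.125), and the jaws aligned with the bin. The black pot at (245,275) is well clear. I'll descend.

Emit:
servo_tool --pt "-0.2 -0.2 4 0 0 0" --pt "0 0 3.5 0 0 0" --pt "0 0 2.5 0 0 0" --pt "0 0 1.5 0 0 0" --pt "0 0 1 0 0 0" --pt "0 0 1 0 0 0" --pt "0 0 0.5 0 0 0" --pt "0 0 0 0 0 0" --pt "0 0 0 0 0 0"

```text
time_s: 4.45
eef_pos: [0.4727, 0.1269, 0.0621]
eef_rot: [0.994, -0.111, 0.0, -0.0]
contact_force: [-0.1, 0.9, 0.0]
grip_width: 0.0931
```

```bash
python3 -c "
from h import *
plan(.472,.125,.062,-12.6)"
```

```text
t 4.45 pos [0.4727 0.1269 0.0621] yaw -12.72 tilt [ 0.001  0.    -1.   ] w 0.0931 F [-0.1  0.9  0. ]
shift cm [-0.03  0.2   0.01] turn deg [-0.  -0.  -0.1]
```

Emit:
servo_tool --pt "0 0.2 0 0 0 0" --pt "0 0 0 0 0 0" --pt "0 0 0 0 0 0"

```text
time_s: 4.82
eef_pos: [0.4721, 0.1247, 0.0618]
eef_rot: [0.994, -0.111, 0.0, -0.0]
contact_force: [-1.1, 0.1, 0.1]
grip_width: 0.093
```

Emit:
servo_tool --pt "0 0 0 0 0 0" --pt "0 0 0 0 0 0" --pt "0 0 0 0 0 0" --pt "0 0 0 0 0 0" --pt "0 0 0 0 0 0" --pt "0 0 0 0 0 0" --pt "0 0 0 0 0 0" --pt "0 0 0 0 0 0" --gripper 255 --grip_force 15

```text
time_s: 5.82
eef_pos: [0.4719, 0.1248, 0.0617]
eef_rot: [0.994, -0.111, -0.0, -0.0]
contact_force: [-0.7, 1.1, 0.0]
grip_width: 0.0517
```

Emit:
servo_tool --pt "0 0 -0.5 0 0 0" --pt "0 0 -1.5 0 0 0" --pt "0 0 -3 0 0 0" --pt "0 0 -4 0 0 0" --pt "0 0 -3 0 0 0" --pt "0 0 -1 0 0 0" --pt "0 0 0 0 0 0"

```text
time_s: 6.7
eef_pos: [0.472, 0.1246, 0.1921]
eef_rot: [0.994, -0.111, 0.001, -0.0]
contact_force: [-0.0, 0.8, -1.0]
grip_width: 0.0519
```

```bash
python3 -c "
from h import *
plan(.5396,-.1326,.19,-12.6)
c=shot('wrist'); cv2.imwrite('pics/w2.png',c['img'])
c=shot('scene'); cv2.imwrite('pics/s2.png',c['img'])"
```

```text
t 6.7 pos [0.472  0.1246 0.1921] yaw -12.73 tilt [ 0.001  0.    -1.   ] w 0.0519 F [-0.   0.8 -1. ]
shift cm [12.26 23.6   0.22] turn deg [-0.  -0.1 -0.1]
```

View pics/w2.png

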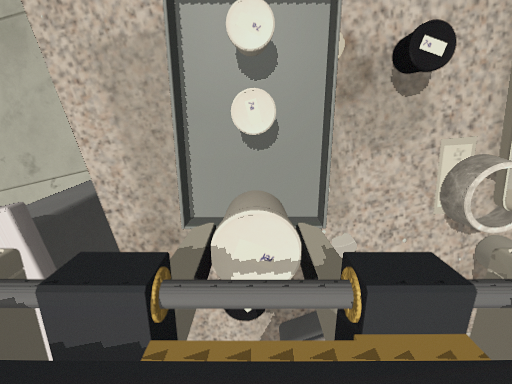

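View pics/s2.png

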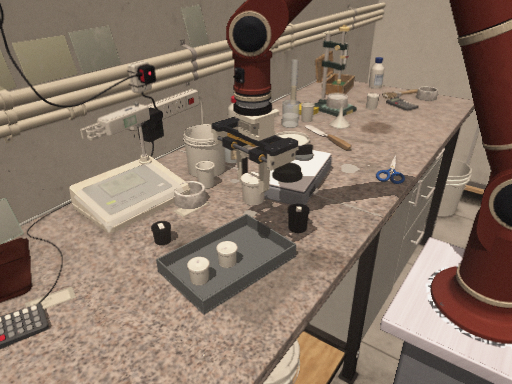

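Emit:
servo_tool --pt "1 2 0 0 0 0" --pt "2 4 0 0 0 0" --pt "2.3 4.4 0 0 0 0" --pt "2.3 4.4 0 0 0 0" --pt "2.3 4.4 0 0 0 0" --pt "1.5 2.9 0 0 0 0" --pt "0.9 1.5 0 0 0 0" --pt "0 0 0 0 0 0" --pt "0 0 0 0 0 0"

```text
time_s: 7.92
eef_pos: [0.5397, -0.1302, 0.1914]
eef_rot: [0.994, -0.109, -0.001, -0.001]
contact_force: [0.7, 0.3, -0.6]
grip_width: 0.0517
```

```bash
python3 -c "
from h import *
plan(.540,-.133,.119,-12.6)
c=shot('wrist'); cv2.imwrite('pics/w3.png',c['img']); P=cloud(c)
import pickle; pickle.dump(c,open('w3.pkl','wb'))
c=shot('scene'); cv2.imwrite('pics/s3.png',cv2.resize(c['img'][90:240,200:360],None,fx=4,fy=4,interpolation=2))
c=shot('side'); cv2.imwrite('pics/d3.png',cv2.resize(c['img'][90:240,200:340],None,fx=4,fy=4,interpolation=2))
"
```

```text
t 7.92 pos [ 0.5397 -0.1302  0.1914] yaw -12.55 tilt [-0.001  0.002 -1.   ] w 0.0517 F [ 0.7  0.3 -0.6]
shift cm [0.1  0.28 7.23] turn deg [-0.1  0.1  0.1]
```

View pics/w3.png

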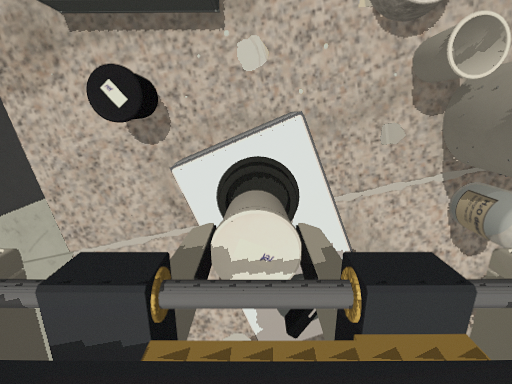

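View pics/s3.png

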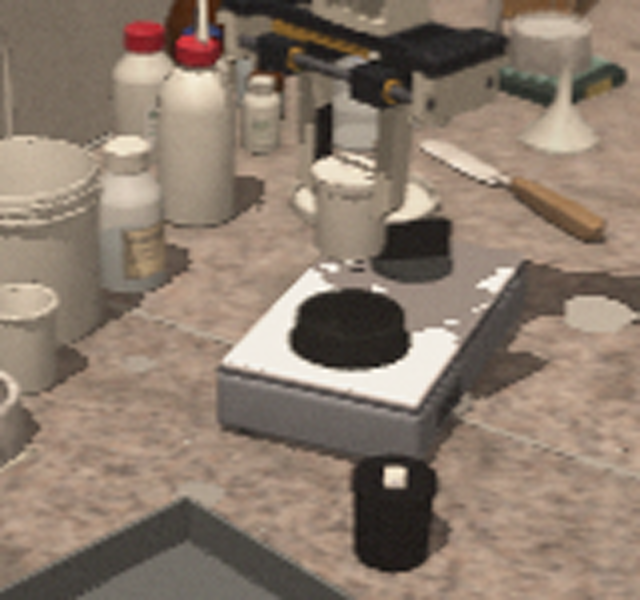

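View pics/d3.png

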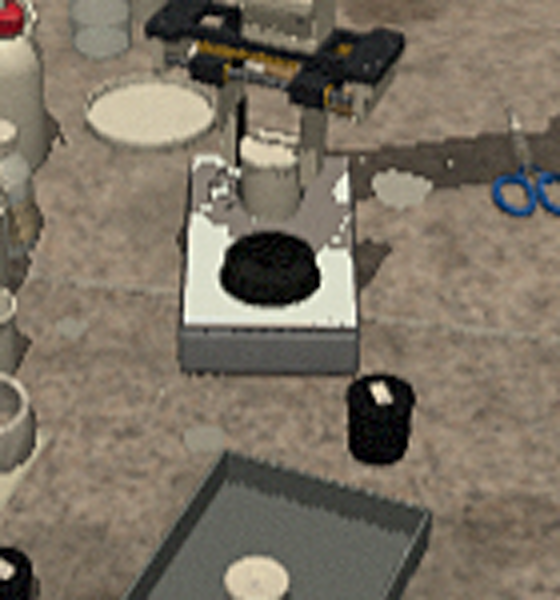

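The pot hangs upright, and the cup's near arc is visible in the wrist view at about (218–300, 155–200). I'll fit the rim circle from that arc before lowering.

```bash
python3 -c "
from h import *
import pickle
from scipy.optimize import least_squares
c=pickle.load(open('w3.pkl','rb')); g=c['img'].max(2)
m=(g<75).astype(np.uint8); m[:150]=0; m[215:]=0; m[:,:205]=0; m[:,312:]=0
ct=max(cv2.findContours(m,0,1)[0],key=cv2.contourArea)[:,0]
ct=ct[(ct[:,1]<192)]
W=onplane(c,ct,.082)[:,:2]
r=least_squares(lambda p:np.hypot(*(W-p).T)-.038,[.54,-.133],loss='soft_l1',f_scale=.001); print(r.x,np.abs(r.fun).mean(),len(W))
r=least_squares(lambda p:np.hypot(*(W-p[:2]).T)-p[2],[.54,-.133,.038],loss='soft_l1',f_scale=.001); print(r.x)
"
```

```text
[ 0.542019   -0.12911394] 0.0056357609721600635 128
[ 0.54187475 -0.12979666  0.0385571 ]
```

```bash
python3 -c "
from h import *
import pickle
from scipy.optimize import least_squares
c=pickle.load(open('w3.pkl','rb')); g=c['img'].max(2)
m=(g<75).astype(np.uint8); m[:150]=0; m[215:]=0; m[:,:205]=0; m[:,312:]=0
pts=[]
for u in range(205,312):
  v=np.where(m[:,u])[0]
  if len(v) and v[0]<190: pts.append((u,v[0]-.5))
W=onplane(c,pts,.082)[:,:2]
r=least_squares(lambda p:np.hypot(*(W-p).T)-.038,[.54,-.133],loss='soft_l1',f_scale=.001); print(r.x,np.abs(r.fun),len(W))
# lid of held pot
P=cloud(c); z=P[...,2]; mm=(abs(z-.19)<.01)&(c['img'].min(2)>120); print(np.median(P[mm],0), mm.sum(), P[mm].min(0),P[mm].max(0))
"
```

```text
[ 0.54200295 -0.12829422] [5.64296553e-04 3.57489987e-04 4.01793615e-04 2.86823834e-04
 2.95371240e-04 4.25835996e-04 1.50338514e-04 7.80233642e-05
 3.19981085e-04 2.13106008e-04 1.53680275e-04 1.41632740e-04
 1.76717653e-04 2.58517393e-04 3.86448336e-04 5.59769616e-04
 2.10431118e-05 2.65357377e-04 2.31152967e-04 8.39276259e-05
 4.41354048e-04 1.63904745e-05 4.42067551e-04 6.26514105e-05
 2.98014209e-04 2.21605174e-04 9.20569178e-05 3.85762244e-04
 2.24653859e-04 2.14278629e-05 2.46672691e-04 4.50706935e-04
 2.71921949e-04 1.15399648e-04 1.95094780e-05 1.32575463e-04
 2.23603155e-04 2.92433872e-04 3.38946771e-04 3.63059913e-04
 3.64730985e-04 3.43957684e-04 3.00777732e-04 2.35268551e-04
 1.47546572e-04 3.77662191e-05 9.38814232e-05 2.47170235e-04
 4.78650436e-04 2.77775064e-04 5.56491611e-05 6.96297718e-04
 4.26034316e-04 1.35295156e-04 1.75452039e-04 3.46908210e-04
 1.09745387e-05 4.44921282e-04 4.04664905e-05 4.27755556e-04
 2.22707705e-05 2.94875327e-04 1.99309230e-04 4.68018131e-05
 2.47986563e-04 3.14920856e-04 1.85661141e-04 1.02725162e-04
 6.67007904e-05 7.80081711e-05 1.36893763e-04 2.43427559e-04
 3.97503591e-04 7.51659967e-05 3.51008622e-04 6.73454512e-04
 6.19997374e-04 6.88623267e-04 8.80191065e-04 7.15412912e-04
 1.10386039e-03] 81
[ 0.54090476 -0.12583116  0.19132748] 5504 [ 0.50195357 -0.15087039  0.18039847] [ 0.5818822  -0.10329885  0.19977409]
```

Emit:
servo_tool --pt "0.1 0.1 2 0 0 0" --pt "0 0 1.5 0 0 0" --pt "0 0 0.8 0 0 0" --pt "0 0 0.4 0 0 0" --pt "0 0 0.4 0 0 0" --pt "0 0 0.4 0 0 0" --pt "0 0 0 0 0 0"

```text
time_s: 8.95
eef_pos: [0.5406, -0.1338, 0.1365]
eef_rot: [0.994, -0.111, -0.0, -0.0]
contact_force: [-0.2, -0.5, -0.7]
grip_width: 0.0518
```

Emit:
servo_tool --pt "0 0 0.3 0 0 0" --pt "0 0 0.3 0 0 0" --pt "0 0 0.3 0 0 0" --pt "0 0 0.3 0 0 0" --pt "0 0 0.3 0 0 0" --pt "0 0 0 0 0 0"

```text
time_s: 9.7
eef_pos: [0.5405, -0.1337, 0.1214]
eef_rot: [0.994, -0.111, -0.0, -0.0]
contact_force: [-0.2, 0.2, -1.2]
grip_width: 0.0517
```

```bash
python3 -c "
from h import *
plan(.541,-.131,.1185,-12.6)
c=shot('scene'); cv2.imwrite('pics/s4.png',cv2.resize(c['img'][100:220,230:350],None,fx=5,fy=5,interpolation=2))
c=shot('side'); cv2.imwrite('pics/d4.png',cv2.resize(c['img'][90:210,210:330],None,fx=5,fy=5,interpolation=2))
"
```

```text
t 9.7 pos [ 0.5405 -0.1337  0.1214] yaw -12.72 tilt [-0.001  0.    -1.   ] w 0.0517 F [-0.2  0.2 -1.2]
shift cm [-0.02 -0.27  0.29] turn deg [-0.   0.  -0.1]
```

View pics/s4.png

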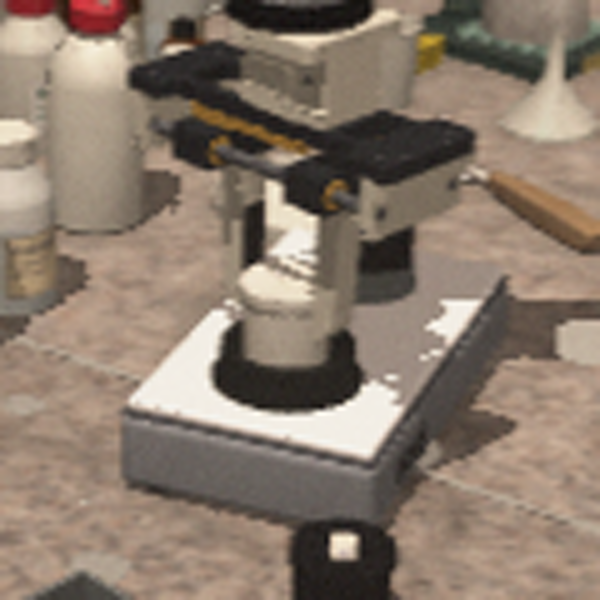

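View pics/d4.png

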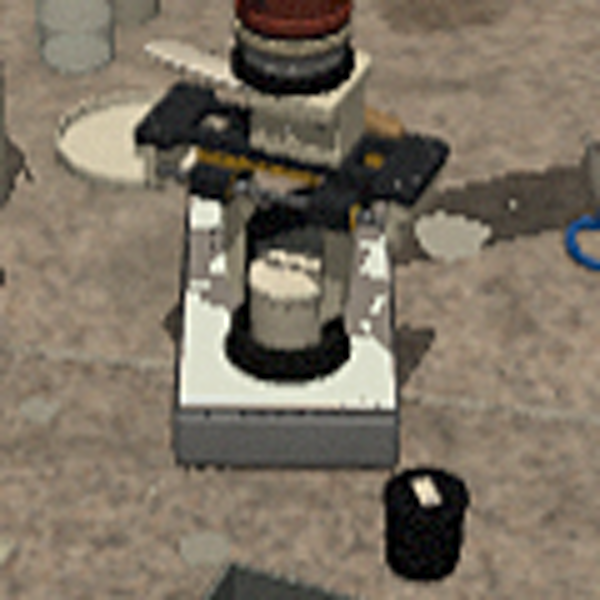

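The pot's lower wall is inside the cup ring in both views, with no side force. I'll lower it the last few mm.

Emit:
servo_tool --pt "0 -0.2 0.1 0 0 0" --pt "0 0 0.1 0 0 0" --pt "0 0 0.1 0 0 0" --pt "0 0 0 0 0 0" --pt "0 0 0 0 0 0"

```text
time_s: 10.42
eef_pos: [0.5412, -0.1318, 0.1187]
eef_rot: [0.994, -0.111, 0.0, -0.0]
contact_force: [-0.3, -0.8, -1.3]
grip_width: 0.0515
```

Emit:
servo_tool --pt "0 0 0.1 0 0 0" --pt "0 0 0 0 0 0" --pt "0 0 0 0 0 0"

```text
time_s: 10.8
eef_pos: [0.5413, -0.1318, 0.1177]
eef_rot: [0.994, -0.111, 0.0, -0.0]
contact_force: [-0.4, 0.2, 0.1]
grip_width: 0.0518
```

Emit:
servo_tool --pt "0 0 0.1 0 0 0" --pt "0 0 0 0 0 0"

```text
time_s: 11.05
eef_pos: [0.5413, -0.1318, 0.1177]
eef_rot: [0.994, -0.111, 0.0, 0.0]
contact_force: [-0.9, 0.5, 5.8]
grip_width: 0.0518
```

Emit:
servo_tool --pt "0 0 0 0 0 0" --pt "0 0 0 0 0 0" --pt "0 0 0 0 0 0" --pt "0 0 0 0 0 0" --pt "0 0 0 0 0 0" --pt "0 0 0 0 0 0" --pt "0 0 0 0 0 0" --gripper 0

```text
time_s: 11.92
eef_pos: [0.5412, -0.1318, 0.1167]
eef_rot: [0.994, -0.111, -0.0, -0.0]
contact_force: [0.4, 0.5, -0.4]
grip_width: 0.0929
```

Emit:
servo_tool --pt "0 0 -1 0 0 0" --pt "0 0 -2 0 0 0" --pt "0 0 -3 0 0 0" --pt "0 0 -3 0 0 0" --pt "0 0 -1 0 0 0" --pt "0 0 0 0 0 0"

```text
time_s: 12.68
eef_pos: [0.5413, -0.1318, 0.2171]
eef_rot: [0.994, -0.111, 0.001, 0.0]
contact_force: [-0.3, -0.1, -1.0]
grip_width: 0.0931
```

```bash
python3 -c "
from h import *
plan(.5626,-.2605,.2,-45.4)
c=shot('wrist'); cv2.imwrite('pics/w5.png',c['img'])
c=shot('scene'); cv2.imwrite('pics/s5.png',cv2.resize(c['img'][100:220,230:350],None,fx=5,fy=5,interpolation=2))
"
```

```text
t 12.68 pos [ 0.5413 -0.1318  0.2171] yaw -12.73 tilt [ 0.001 -0.    -1.   ] w 0.0931 F [-0.3 -0.1 -1. ]
shift cm [ 4.91 12.08  1.72] turn deg [-0.  -0.1 32.7]
```

View pics/w5.png

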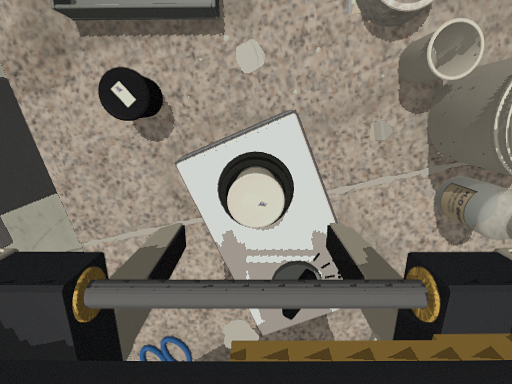

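View pics/s5.png

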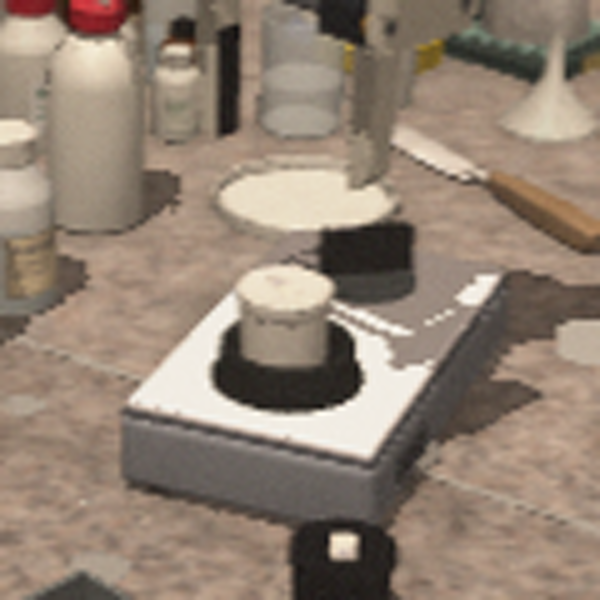

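The pot stands upright and free in the cup, at wrist pixel (256,197). I'll move above the dial.

Emit:
servo_tool --pt "1 2.4 0 0 0 0" --pt "1.3 3.3 0 0 0 0" --pt "1.3 3.3 0 0 0 0" --pt "1.3 3.1 0 0 0 0" --pt "0 0 0 0 0 8.2" --pt "0 0 0 0 0 8.2" --pt "0 0 0 0 0 8.2" --pt "0 0 0 0 0 8.1" --pt "0 0 0 0 0 0" --pt "0 0 0 0 0 0"

```text
time_s: 14.02
eef_pos: [0.562, -0.2604, 0.2158]
eef_rot: [0.923, -0.385, -0.001, -0.0]
contact_force: [-0.2, -0.4, 0.7]
grip_width: 0.0932
```

```bash
python3 -c "
from h import *
plan(.5626,-.2605,.098,-45.4)
c=shot('wrist'); cv2.imwrite('pics/w6.png',c['img']); P=cloud(c)
x,y,z=P[...,0],P[...,1],P[...,2]
m=(c['img'].max(2)<80)&(z>.09)&(z<.104)&(y<-.2)&(y>-.33)&(abs(x-.56)<.06); q=P[m]; v,u=np.where(m)
print('bar',len(q),cv2.minAreaRect(np.float32(q[:,:2])),np.median(q[:,2]),u.min(),u.max(),v.min(),v.max())
c=shot('side'); cv2.imwrite('pics/d6.png',cv2.resize(c['img'][90:210,210:330],None,fx=5,fy=5,interpolation=2))
"
```

```text
t 14.03 pos [ 0.562  -0.2604  0.2158] yaw -45.3 tilt [-0.002  0.001 -1.   ] w 0.0932 F [-0.2 -0.4  0.7]
shift cm [ 0.07 -0.05 11.78] turn deg [0.  0.1 0.1]
bar 681 ((0.5640053153038025, -0.26292818784713745), (0.05441196262836456, 0.01385406218469143), 44.458248138427734) 0.09781408952600185 252 266 168 221
```

View pics/w6.png

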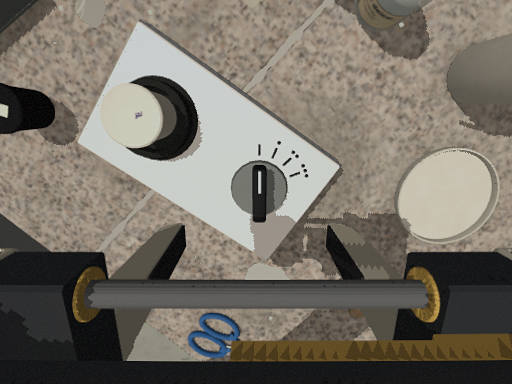

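View pics/d6.png

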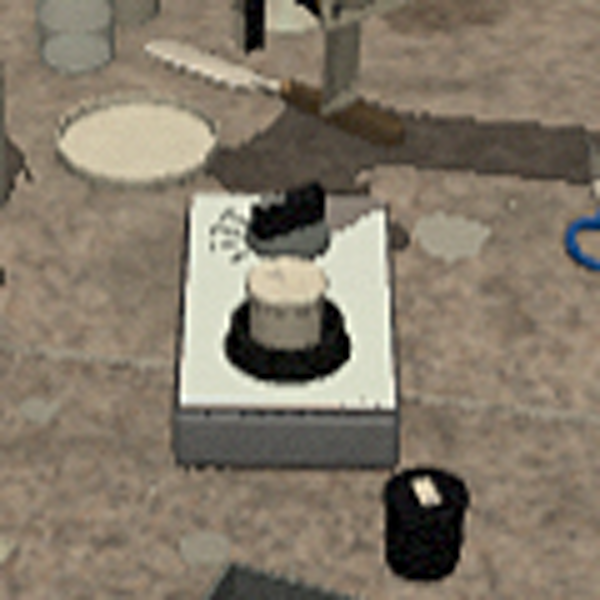

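The pointer (white line) faces up in the wrist image at (260,170). The pips run clockwise to three at about (303,170). The jaws straddle the bar, so I'll descend to TCP z = 0.098, which keeps the tips 4 mm above the skirt.

Emit:
servo_tool --pt "0.1 0 3 0 0 0" --pt "0 0 3 0 0 0" --pt "0 0 2.5 0 0 0" --pt "0 0 1.5 0 0 0" --pt "0 0 1 0 0 0" --pt "0 0 0.7 0 0 0" --pt "0 0 0 0 0 0" --pt "0 0 0 0 0 0"

```text
time_s: 15.12
eef_pos: [0.5635, -0.2615, 0.1004]
eef_rot: [0.922, -0.386, 0.001, -0.0]
contact_force: [-0.5, -0.5, 0.3]
grip_width: 0.0929
```

```bash
python3 -c "
from h import *
plan(.563,-.261,.098,-45.4)"
```

```text
t 15.12 pos [ 0.5635 -0.2615  0.1004] yaw -45.42 tilt [ 0.001 -0.    -1.   ] w 0.0929 F [-0.5 -0.5  0.3]
shift cm [-0.07  0.    0.24] turn deg [-0.  -0.1 -0. ]
```

Emit:
servo_tool --pt "0 0 0.2 0 0 0" --pt "0 0 0 0 0 0" --pt "0 0 0 0 0 0" --pt "0 0 0 0 0 0" --pt "0 0 0 0 0 0" --pt "0 0 0 0 0 0" --pt "0 0 0 0 0 0" --pt "0 0 0 0 0 0" --pt "0 0 0 0 0 0" --pt "0 0 0 0 0 0" --gripper 255 --grip_force 35

```text
time_s: 16.38
eef_pos: [0.5643, -0.2626, 0.0978]
eef_rot: [0.922, -0.386, 0.002, 0.0]
contact_force: [5.3, -3.3, -3.6]
grip_width: 0.0139
```

```bash
python3 -c "
from h import *
plan(.563,-.261,.098,-45.4); print(manip.sense()['ft_torque'],manip.sense()['joint_pos'])"
```

```text
t 16.38 pos [ 0.5643 -0.2626  0.0978] yaw -45.45 tilt [ 0.003 -0.002 -1.   ] w 0.0139 F [ 5.3 -3.3 -3.6]
shift cm [-0.2  -0.02 -0.02] turn deg [-0.  -0.2 -0. ]
[-0.68999933 -0.83045322 -0.00621348] [ 0.49270355  0.73738243 -0.15534659  1.65871972  0.15354778  0.75376627
 -0.52789597]
```

Emit:
servo_tool --pt "0.15 0 0 0 0 0" --pt "0 0 0 0 0 5" --pt "0 0 0 0 0 5" --pt "0 0 0 0 0 5" --pt "0 0 0 0 0 5" --pt "0 0 0 0 0 5" --pt "0 0 0 0 0 5" --pt "0 0 0 0 0 0"

```text
time_s: 17.38
eef_pos: [0.5647, -0.2632, 0.0978]
eef_rot: [0.791, -0.611, 0.001, 0.0]
contact_force: [3.5, -4.5, -2.9]
grip_width: 0.0139
```

```bash
python3 -c "
from h import *
plan(.563,-.261,.098,-115.4); print(manip.sense()['ft_torque'],manip.sense()['joint_pos'])"
```

```text
t 17.38 pos [ 0.5647 -0.2632  0.0978] yaw -75.39 tilt [ 0.001 -0.002 -1.   ] w 0.0139 F [ 3.5 -4.5 -2.9]
shift cm [-0.26  0.1  -0.02] turn deg [-0.1 -0.1 40. ]
[-0.86310621 -0.77225715  0.02361187] [ 0.40561617  0.73415736 -0.00825898  1.65839933  0.00964848  0.74705561
 -0.92339893]
```

Emit:
servo_tool --pt "0 0 0 0 0 5" --pt "0 0 0 0 0 5" --pt "0 0 0 0 0 5" --pt "0 0 0 0 0 5" --pt "0 0 0 0 0 5" --pt "0 0 0 0 0 5" --pt "0 0 0 0 0 5" --pt "0 0 0 0 0 5" --pt "0 0 0 0 0 0.5" --pt "0 0 0 0 0 0" --pt "0 0 0 0 0 0"

```text
time_s: 18.75
eef_pos: [0.5645, -0.2642, 0.0978]
eef_rot: [-0.531, 0.848, -0.002, 0.0]
contact_force: [4.1, -5.7, -2.9]
grip_width: 0.0142
```

```bash
python3 -c "
from h import *
plan(.563,-.261,.098,-115.9); print(manip.sense()['ft_torque'],manip.sense()['joint_pos'])
c=shot('wrist'); cv2.imwrite('pics/w7.png',c['img'])
c=shot('scene'); cv2.imwrite('pics/s7.png',cv2.resize(c['img'][100:220,230:350],None,fx=5,fy=5,interpolation=2))
"
```

```text
t 18.75 pos [ 0.5645 -0.2642  0.0978] yaw -115.9 tilt [ 0.002 -0.003 -1.   ] w 0.0142 F [ 4.1 -5.7 -2.9]
shift cm [-0.23  0.28 -0.02] turn deg [-0.2 -0.1  0. ]
[-1.05651808 -0.68118308  0.13144965] [ 0.28846212  0.74184681  0.19113553  1.66247094 -0.18630246  0.75222058
 -1.45620768]
```

View pics/w7.png

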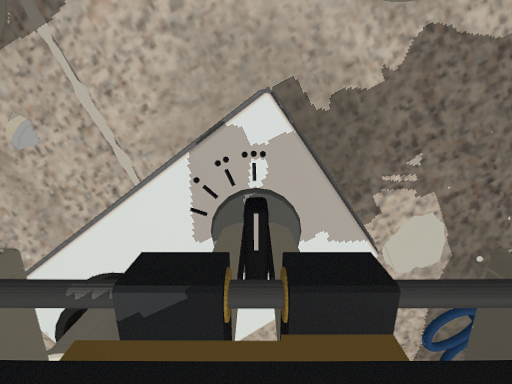

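View pics/s7.png

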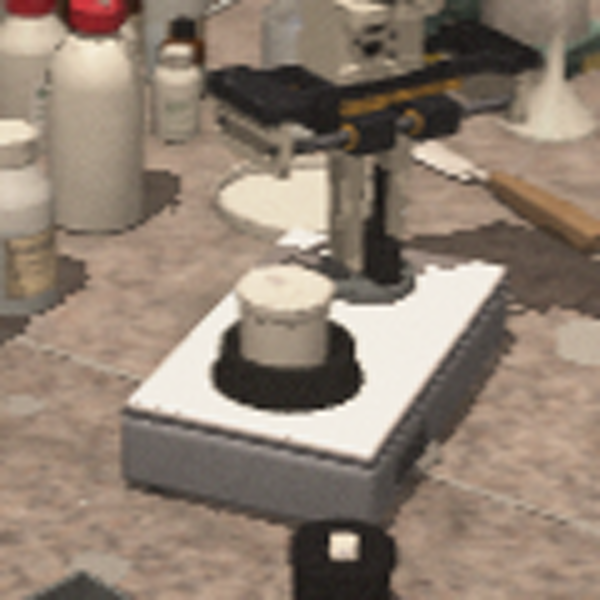

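The white pointer at (256,230) lines up with the three-pip tick at (254,170). The moment of 0.13 N m matches the spring, and the pot still stands in the cup. I'll hold for over 4 s.

Emit:
servo_tool --pt "0 0 0 0 0 0" --pt "0 0 0 0 0 0" --pt "0 0 0 0 0 0" --pt "0 0 0 0 0 0" --pt "0 0 0 0 0 0" --pt "0 0 0 0 0 0" --pt "0 0 0 0 0 0" --pt "0 0 0 0 0 0" --pt "0 0 0 0 0 0" --pt "0 0 0 0 0 0" --pt "0 0 0 0 0 0" --pt "0 0 0 0 0 0"

```text
time_s: 20.35
eef_pos: [0.5645, -0.2642, 0.0978]
eef_rot: [-0.531, 0.848, -0.002, 0.0]
contact_force: [2.9, -5.8, -3.5]
grip_width: 0.0139
```

Emit:
servo_tool --pt "0 0 0 0 0 0" --pt "0 0 0 0 0 0" --pt "0 0 0 0 0 0" --pt "0 0 0 0 0 0" --pt "0 0 0 0 0 0" --pt "0 0 0 0 0 0" --pt "0 0 0 0 0 0" --pt "0 0 0 0 0 0" --pt "0 0 0 0 0 0" --pt "0 0 0 0 0 0" --pt "0 0 0 0 0 0" --pt "0 0 0 0 0 0"

```text
time_s: 21.85
eef_pos: [0.5645, -0.2642, 0.0978]
eef_rot: [-0.531, 0.848, -0.002, 0.0]
contact_force: [4.2, -4.8, -3.4]
grip_width: 0.0139
```

Emit:
servo_tool --pt "0 0 0 0 0 0" --pt "0 0 0 0 0 0" --pt "0 0 0 0 0 0" --pt "0 0 0 0 0 0" --pt "0 0 0 0 0 0" --pt "0 0 0 0 0 0" --pt "0 0 0 0 0 0" --pt "0 0 0 0 0 0" --pt "0 0 0 0 0 0" --pt "0 0 0 0 0 0" --pt "0 0 0 0 0 0" --pt "0 0 0 0 0 0"

```text
time_s: 23.35
eef_pos: [0.5645, -0.2642, 0.0978]
eef_rot: [-0.531, 0.848, -0.002, 0.0]
contact_force: [3.6, -5.6, -3.3]
grip_width: 0.014
```

```bash
python3 -c "
from h import *
plan(.563,-.261,.098,-115.9); print(manip.sense()['ft_torque'])
c=shot('wrist'); P=cloud(c); z=P[...,2]
# bar direction & tick direction
W=onplane(c,[(256,214),(256.5,249)],.097); T=onplane(c,[(254,163),(254.5,181)],.06); D=np.array([.5640,-.2630])
print('line yaw',np.degrees(np.arctan2(*(W[0]-W[1])[1::-1])),'tick yaw',np.degrees(np.arctan2(*(T[0]-T[1])[1::-1])))
cv2.imwrite('pics/w8.png',cv2.resize(c['img'][130:280,180:340],None,fx=4,fy=4,interpolation=2))
c=shot('side'); cv2.imwrite('pics/d8.png',cv2.resize(c['img'][90:290,180:330],None,fx=3,fy=3,interpolation=2))
"
```

```text
t 23.35 pos [ 0.5645 -0.2642  0.0978] yaw -115.9 tilt [ 0.002 -0.003 -1.   ] w 0.014 F [ 3.6 -5.6 -3.3]
shift cm [-0.22  0.28 -0.02] turn deg [-0.2 -0.1  0. ]
[-1.09944259 -0.69559578  0.0975262 ]
line yaw -25.11956743842107 tick yaw -24.424887090544292
```

View pics/w8.png

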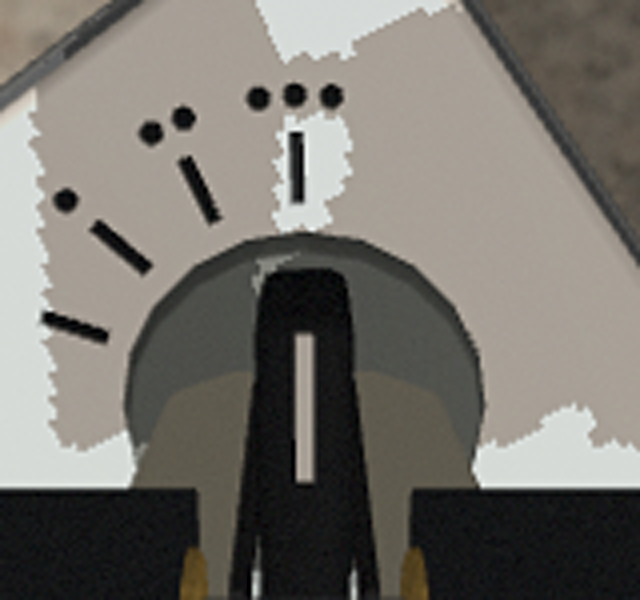

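View pics/d8.png

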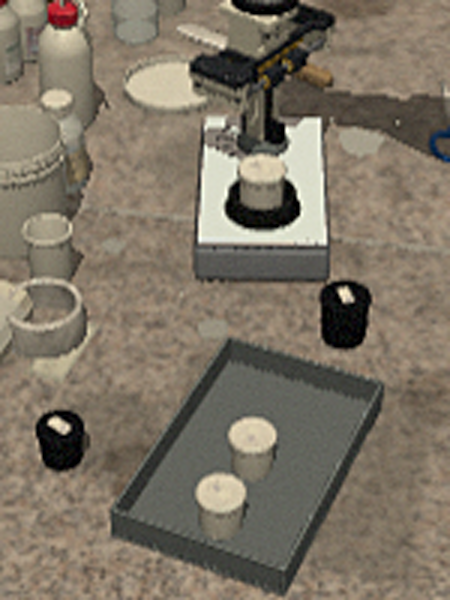

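The pointer's yaw is −25.1° against −24.4° for the tick, so the dial is on the third click, at about 1.21 rad. The pot stands upright in the cup and both short pots are standing in the bin. I'll hand the job in.

```bash
python3 -c "
from bench import manip
print(manip.finish_job())"
```

```text
the job is handed in; nothing more can be done
None
```

I put the tall pot in the shaker's cup, standing upright, and let go of it. I then turned the dial about 70° clockwise, past the first two clicks to the third position. I held it there for over 4.5 s and handed the job in at about 23.5 s with the fingers still gripping the bar.

- **Dial:** the last checks put the pointer within 1° of the three-pip mark. The moment at the wrist was 0.10–0.13 N m, which fits the spring's load. The grip width was steady at 14 mm.
- **Pots:** the tall pot stands upright in the cup, and both short pots are standing in the bin. I left both black look-alikes alone.
- **Forces:** the force readings after each move stayed below about 10 N.
- **Disagreement:** the three cameras put the cup's y position up to 6 mm apart. I lowered the pot at a middle value and felt no side force.

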